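# Roll the roller blank into the sawing cradle

## Task

Roll the long beech roller blank by its side along the bench, up the ramp of the sawing cradle and down into its V-groove, then push it endwise along the groove until its end is home against the end stop, where its pencil ring meets the saw slot. Use only fingertips or the outside of the fingers: never lift or carry the blank, and leave the other things on the bench where they are. Finish with the blank lying still in the groove and the hand clear of it.

Things in the scene. Friction and masses are not known exactly. Their poses are not given: they have to be found in the camera images.
- blank: the roller blank: solid, smooth waxed pale beech cylinder, 40 mm diameter, 160 mm long, about 150 g; lies on its side on the bench, rolls easily. Origin at its centre on its axis (20 mm above the bench at the start). x axis along the cylinder; the +x end goes to the stop; a thin black pencil ring goes round 40 mm from that end. y and z turn as it rolls.
- cradle: the sawing cradle, brown wood, screwed down, does not move: a 90-degree V-groove with a run-up ramp all along its -x side. Origin on the bench below the bottom of the V, halfway along it. z up, y along the groove, x the way the blank rolls in. Ramp and groove run from y = -110 (end stop) to +110 mm (open end). The bottom of the V is 4 mm above the bench. A 3 mm saw slot crosses it at y = -70 mm.
- ring (a point): the middle of the pencil ring, on the blank's axis, 40 mm from the centre towards its +x end; home, it is level with the saw slot
- ramp_foot (a point): middle of the ramp's lower edge, on the bench, at x = -106 mm in the cradle's axes. The blank starts on the bench in front of it, its +x end towards the stop end, within 0.17 rad of parallel to the groove, its centre 210 to 270 mm before the groove and at y = -5 to 20 mm, so rolled straight in it lands 25 to 50 mm short of the stop
- lip (a point): middle of the lip at the top of the ramp, x = -18 mm, 22 mm above the bench; the ramp rises to it in a straight slope (14 degrees), and beyond it the groove falls at 45 degrees; once the blank's centre has passed it the blank drops into the groove by itself; let go on the ramp it rolls back down
- stop_face (a point): point on the face of the end stop (y = -110 mm in the cradle's axes) that meets the middle of the blank's end; the stop is a dark wood block 18 mm thick, 62 mm high, from x = -32 to 60 mm
- home (a point): where the blank's centre lies when it is seated in the groove and home against the stop: x = 0, y = -30 mm in the cradle's axes, 32 mm above the bench; the blank's top is then 52 mm above the bench. Anywhere along the groove the seated height is the same
- cheek_top (a point): middle of the flat top of the back cheek, 50 mm above the bench, from x = 46 to 60 mm; the far side of the V rises to it at 45 degrees
- paint_yellow: bystander: yellow paint bottle, 56 mm diameter, 120 mm tall, standing; origin at the centre of its underside
- paint_blue: bystander: blue paint bottle, 56 mm diameter, 120 mm tall, standing; origin at the centre of its underside
- ink_jar: bystander: black ink jar, 52 mm diameter, 62 mm tall, standing; origin at the centre of its underside
- offcut: bystander: short offcut of the same beech bar standing on end, 40 mm diameter, 45 mm tall; not the blank; origin at the centre of its underside
- tape: bystander: roll of yellow masking tape lying flat, 90 mm diameter, 24 mm high; origin at the centre of its underside
- saw: bystander: small back saw lying flat behind the cradle, 280 mm long (along its x), 80 mm wide, 19 mm high; origin on the bench under the middle of the saw
- brayer: bystander: hand ink roller with a black roller 100 mm wide (along its y) and a wooden handle reaching 158 mm along its +x, 45 mm high; origin on the bench under the black roller
- brush_pot: bystander: white pot of brushes, 76 mm diameter, pot 100 mm tall, brushes to 250 mm; origin at the centre of its underside

How it is judged:
By the outcome, as a careful person would: the job done as asked, in the order asked, and still so for the second after the job is handed in, with the robot touching nothing.
It also fails if it takes over 58 s, if anything falls off the work surface, if the arm or the gripper's body presses on something with over 40 N, if the wrist force passes 120 N, or if a joint passes its speed limit or range.

## Robot

A 7-joint arm with a two-finger parallel gripper is mounted at the origin on the work surface. World frame = base frame: x ahead of the robot, y to its left, z up, the work surface at z = 0. Lengths are in m, angles in rad, forces in N, time in s.
With the tool pointing down it reaches from about 0.4 to 0.85 m from the base axis. Payload 10.4 kg.
Tool frame: the origin (TCP) lies between the finger pads; the fingertips stand 17 mm ahead of it and the grasp point (between the pads) lies 2 mm behind it; z points along the fingers, y is the direction in which the jaws open and shut (so a half turn about z gives the same grasp; the last joint's range is limited). The gripper opens to 85 mm and grips with 20 to 120 N. Pads are 22 mm wide; open, the fingers measure 114 mm over their backs; the gripper's body (76 mm by 85 mm) begins 54 mm behind the grasp point. The pads swing forward as they close: fully open they stand 13 mm farther back than shut.
Start: joints at [1.316, 0.332, -0.065, 1.46, 0.022, 1.35, -0.088], TCP at [0.144, -0.608, 0.248] pointing down, gripper open.
Joint ranges: [-2.6, 2.6], [-0.5, 2.12], [-1.47, 1.34], [0.16, 2.42], [-1.27, 4.41], [0.06, 2.06], [-2.6, 2.6]. Speed limits (rad/s): [2.22, 2.22, 2.79, 2.79, 3.14, 3.14, 3.14].

## Interface

Orientations are given as a unit quaternion [x, y, z, w].
In Python, from workcell import manip gives the robot as it stands.
- The arm moves only by the tool jog_arm, never from a script. Its argument "steps" is one flat list of numbers, 5 for each row, row after row: the finger opening in m, from 0 to 0.0854, then the shift along the tool's x, y, z in m, then the turn about the tool's z in rad. In form: [gripper, x, y, z, twist, gripper, x, y, z, twist, ...]. A call has exactly 10 rows; each row is the pose to reach, as a shift and turn from the pose commanded when the call began, along the tool's axes at that moment; what a row does not reach only later rows make up. A row lasts 1/10 s, in which the tool goes at most 50 mm and 8.59 degrees, less where a joint would pass 70% of its speed; a pose out of reach is approached as far as the arm can. A call with a gripper value outside its range is refused whole. The fingers move at their own pace and stop on an object; "grip_force" is the grip in N (left out, the last holds). Time passes only in rows, so rows that repeat a pose let the fingers close, or fill a call up. It gives the time, the measured TCP pose, the force and the opening at its end, in the units of the state.
- manip.get_obs(): the state, without advancing time (a new reading comes with each control period).
- manip.camera(name): name is "scene" or "top" or "wrist"; returns (picture, depth): 420x560x3 uint8, red, green, blue; 420x560 float32, m along the optical axis (not along the pixel's ray), 0 where there is no reading.
- manip.calibration(name): a dict with "mtx" (3x3 intrinsics, pixels), "world_to_cam" (4x4, takes a point from world to camera coordinates). Camera axes: x right, y down, z forward; pixel columns grow to the right and rows downward; lengths in m; the calibration is good to about 2 mm. The wrist camera is an equidistant fisheye: a pixel r from the principal point sees the ray r / f radians off the axis. A picture is of the moment at which its call begins: read the wrist's pose just before it. calibration takes no time and is no camera call; for the wrist camera it gives the pose at the moment of the call.
- manip.hand_in(): hands the job in, once; it reports no verdict.
The state is a dict: "clock": time; "joint_pos": joint angles; "joint_velocities": joint speeds; "tau": joint torques, N m; "position": TCP position; "ee_rot": TCP orientation; "ft_force": force on the tool from outside, world axes, zero at the start; "torque": the same for the moment, N m; "grip_width": opening from 0.0 (shut) to 1.0 (fully open).
Only numpy, scipy, OpenCV 4.12 (cv2) and the standard library are available. Lean on these libraries where they do the work, as an engineer would, in place of code of your own. Each camera call takes 0.05 s, during which the arm holds its last target.

## Working session

There is one attempt and no reset: what is moved stays moved. The work goes in short steps, Python scripts to look and compute and a tool call to move; the robot and the scene stay as the last step left them, time stands still between calls to the robot, and variables do not carry over. Pictures are saved under pics/ and viewed, and the job is handed in when it is done.

Besides the shell and the picture viewer there is one more tool, called after ">>>" as name(argument=value, ...), one argument or row to a line, values as JSON. jog_arm: Moves the arm, as the interface text tells. Its arguments: {"type":"object","properties":{"steps":{"type":"array"},"grip_force":{"type":"number"}},"required":["steps"]}

```bash
mkdir -p pics; ls; python3 - <<'E'
from workcell import manip
import cv2,numpy as np
o=manip.get_obs();print(o)
for n in["top","scene"]:
    p,d=manip.camera(n);cv2.imwrite(f"pics/{n}0.png",p[:,:,::-1]);np.savez(f"{n}0.npz",p=p,d=d)
    c=manip.calibration(n);print(n,c);np.savez(f"{n}_cal.npz",**c)
E
```

```text
pics
{'clock': 0.0, 'joint_pos': array([ 1.31643307,  0.33288972, -0.06470506,  1.46091977,  0.02159247,
        1.34990628, -0.08848926]), 'joint_velocities': array([ 0.00059625, -0.00050677, -0.0006818 ,  0.00068989,  0.00301114,
        0.00028408,  0.00079235]), 'tau': array([-6.34016924e-04, -6.25442719e+01,  4.82147885e-02, -3.91598332e+01,
        1.61087624e-02,  1.00320615e-02, -2.07365240e-06]), 'position': array([ 0.14348087, -0.60795322,  0.24751507]), 'ee_rot': array([ 9.93290992e-01,  1.15639505e-01, -1.10533570e-04, -7.05354418e-04]), 'ft_force': array([-0.42216962, -0.12267865,  0.14836389]), 'torque': array([ 0.01538016,  0.0342119 , -0.01685853]), 'grip_width': 0.9970918045638593}
top {'mtx': array([[395.1772527 ,   0.        , 278.28908527],
       [  0.        , 395.1772527 , 208.27922229],
       [  0.        ,   0.        ,   1.        ]]), 'world_to_cam': array([[ 1.39488203e-02, -9.99902170e-01, -1.03941007e-03,
        -1.60072250e-02],
       [-9.89514650e-01, -1.36544456e-02, -1.43785650e-01,
         5.79602355e-01],
       [ 1.43757391e-01,  3.03415169e-03, -9.89608310e-01,
         1.07872632e+00],
       [ 0.00000000e+00,  0.00000000e+00,  0.00000000e+00,
         1.00000000e+00]])}
scene {'mtx': array([[450.40840017,   0.        , 283.02134956],
       [  0.        , 450.40840017, 208.65560334],
       [  0.        ,   0.        ,   1.        ]]), 'world_to_cam': array([[-0.78534306,  0.61865798,  0.02232897,  0.47302425],
       [ 0.30442716,  0.41735279, -0.85623639, -0.11185292],
       [-0.53903653, -0.66564176, -0.51610141,  1.46488506],
       [ 0.        ,  0.        ,  0.        ,  1.        ]])}
```

View pics/top0.png

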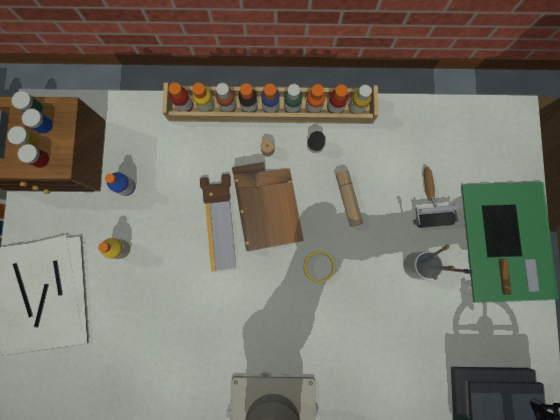

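View pics/scene0.png

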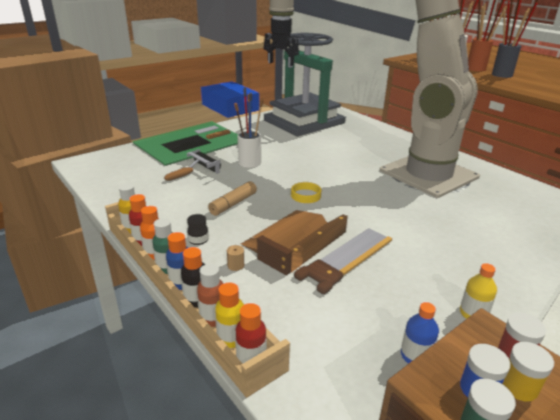

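```bash
python3 - <<'E'
import cv2,numpy as np
z=np.load("top0.npz");p=z['p'][120:290,150:480,::-1]
p=p[:, :270]
cv2.imwrite("pics/top0z.png",cv2.resize(p,None,fx=2.9,fy=2.9,interpolation=cv2.INTER_CUBIC))
E
```

```text
(no output)
```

View pics/top0z.png

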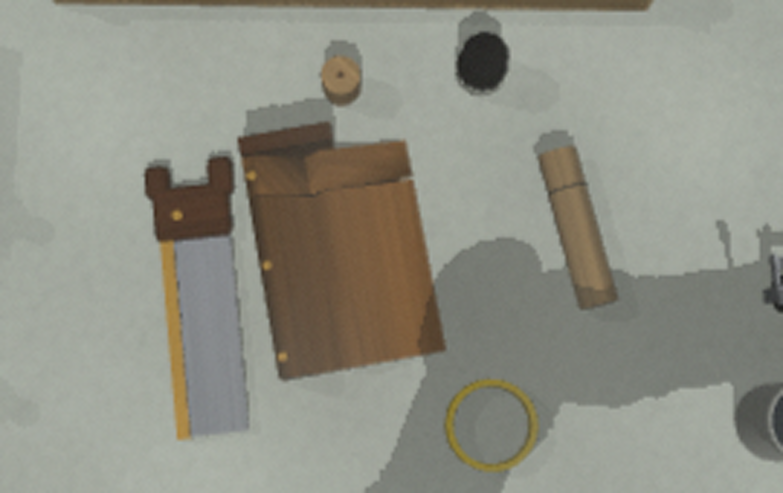

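```bash
cat > h.py <<'E'
import cv2,numpy as np
def load(n): 
    z=np.load(n+"0.npz");c=np.load(n+"_cal.npz");return z['p'],z['d'],c['mtx'],c['world_to_cam']
def ray(K,T,uv,zp):
    uv=np.atleast_2d(uv).astype(float)
    r=np.c_[(uv-K[:2,2])/[K[0,0],K[1,1]],np.ones(len(uv))]@T[:3,:3]
    o=-T[:3,:3].T@T[:3,3]
    return o+r*((zp-o[2])/r[:,2])[:,None]
def cloud(d,K,T):
    v,u=np.mgrid[:d.shape[0],:d.shape[1]]
    c=np.stack([(u-K[0,2])/K[0,0]*d,(v-K[1,2])/K[1,1]*d,d],-1)
    return (c-T[:3,3])@T[:3,:3]
def proj(K,T,P):
    c=np.atleast_2d(P)@T[:3,:3].T+T[:3,3];return c[:,:2]/c[:,2:]*K[0,0]+K[:2,2]
E
python3 - <<'E'
from h import *
p,d,K,T=load("top")
W=cloud(d,K,T)
hsv=cv2.cvtColor(p,cv2.COLOR_RGB2HSV)
print(np.median(W[230:300,400:410,2]) , W[180:185,270:275,2].mean())
m=((hsv[...,1]>70)).astype(np.uint8)
n,l,s,c=cv2.connectedComponentsWithStats(m)
for i in range(1,n):
    if s[i,4]>60: print(i,s[i],c[i].round(1),[np.percentile(W[l==i][:,k],[3,50,97]).round(3).tolist() for k in range(3)])
for uv in [(348,195),(316,140),(320,267),(268,148)]:
    print(uv,hsv[uv[1],uv[0]],W[uv[1],uv[0]].round(3))
E
```

```text
0.000740014974057488 0.013077725118038928
1 [  0   0  38   6 213] [17.3  2.6] [[1.438, 1.442, 1.446], [0.978, 1.045, 1.115], [-0.307, -0.289, -0.273]]
2 [ 36   0  69   7 438] [71.4  2.9] [[1.437, 1.442, 1.446], [0.706, 0.824, 0.95], [-0.308, -0.286, -0.266]]
3 [104   0  69   8 497] [139.6   3.3] [[1.437, 1.442, 1.446], [0.436, 0.552, 0.681], [-0.308, -0.284, -0.262]]
4 [173   0  67   9 541] [207.5   3.6] [[1.438, 1.442, 1.447], [0.165, 0.283, 0.41], [-0.307, -0.282, -0.258]]
5 [242   0  67  10 591] [275.2   4. ] [[1.438, 1.442, 1.447], [-0.105, 0.014, 0.138], [-0.305, -0.278, -0.253]]
6 [311   0  68  10 656] [343.8   4.5] [[1.438, 1.442, 1.446], [-0.375, -0.253, -0.131], [-0.307, -0.276, -0.249]]
7 [379   0  71  11 722] [413.1   4.9] [[1.437, 1.442, 1.447], [-0.647, -0.526, -0.401], [-0.308, -0.274, -0.243]]
8 [446   0  75  12 772] [482.7   5.3] [[1.438, 1.443, 1.447], [-0.918, -0.8, -0.673], [-0.307, -0.272, -0.239]]
9 [514   0  46  13 501] [538.9   5.8] [[1.438, 1.443, 1.447], [-1.104, -1.018, -0.941], [-0.306, -0.271, -0.236]]
10 [  0   7  19  13 166] [ 6.8 14.4] [[1.436, 1.442, 1
[... 3457 characters left out ...]
6 181.6] [[0.618, 0.639, 0.667], [0.417, 0.434, 0.46], [0.062, 0.087, 0.122]]
44 [200 174  30  98 899] [213.5 206.6] [[0.418, 0.617, 0.671], [0.14, 0.183, 0.214], [0.01, 0.017, 0.023]]
48 [  0 204   5  15  64] [  1.7 210.4] [[0.601, 0.627, 0.655], [1.116, 1.124, 1.145], [-0.479, -0.447, -0.43]]
97 [ 98 238  25  21 395] [110.8 247.8] [[0.436, 0.46, 0.484], [0.42, 0.436, 0.463], [0.06, 0.087, 0.122]]
118 [303 251  33  32 270] [319.3 266.3] [[0.378, 0.418, 0.461], [-0.168, -0.128, -0.083], [0.002, 0.024, 0.027]]
(348, 195) [ 18  89 135] [ 0.622 -0.207  0.037]
(316, 140) [50 18 42] [ 0.775 -0.113  0.064]
(320, 267) [ 43  14 126] [ 0.417 -0.13   0.003]
(268, 148) [ 18 100 143] [0.754 0.024 0.048]
```

```bash
python3 - <<'E'
from h import *
for n in ["top","scene"]:
    p,d,K,T=load(n); W=cloud(d,K,T).reshape(-1,3); H=cv2.cvtColor(p,cv2.COLOR_RGB2HSV).reshape(-1,3)
    ok=d.ravel()>0
    # blank
    b=W[ok&(W[:,0]>.5)&(W[:,0]<.72)&(W[:,1]>-.27)&(W[:,1]<-.15)&(W[:,2]>.022)&(W[:,2]<.06)]
    # axis fit: direction by PCA on the xy, refine w/ cylinder fit
    from scipy.optimize import least_squares
    def res(q,pts):
        dx=np.array([np.cos(q[2]),np.sin(q[2])]);nn=np.array([-dx[1],dx[0]])
        r=np.hypot((pts[:,:2]-q[:2])@nn,pts[:,2]-.02-q[3]);return r-.02
    s=least_squares(lambda q:res(q,b),[.613,-.207,.3,0],loss='soft_l1',f_scale=.001)
    q=s.x;a=(b[:,:2]-q[:2])@[np.cos(q[2]),np.sin(q[2])]
    print(n,"blank",len(b),q.round(4),"rms",np.sqrt(np.mean(res(q,b)**2)).round(4),"ext",np.percentile(a,[0,1,99,100]).round(4))
    t=np.percentile(a,[.5,99.5]).mean();print(" centre",(q[:2]+t*np.array([np.cos(q[2]),np.sin(q[2])])).round(4))
    # cradle ramp plane
    c=W[ok&(W[:,0]>.5)&(W[:,0]<.64)&(W[:,1]>-.05)&(W[:,1]<.01)&(W[:,2]>.003)&(W[:,2]<.03)]
    A=np.c_[c[:,:2],np.ones(len(c))]
    for _ in range(4):
        k=np.linalg.lstsq(A,c[:,2],rcond=None)[0];r=c[:,2]-A@k;g=abs(r)<.003;A=A[g];c=c[g]
    print(" ramp",len(c),k.round(4),"slope deg",np.degrees(np.arctan(np.hypot(*k[:2]))).round(2),"uphill dir",np.arctan2(k[1],k[0]).round(4),"rms",r.std().round(4))
    x=W[ok&(H[:,1]>60)&(W[:,0]>.45)&(W[:,0]<.72)&(W[:,1]>-.1)&(W[:,1]<.14)&(W[:,2]>.0)]
    for lo,hi in[(.045,.054),(.058,.066)]:
        e=x[(x[:,2]>lo)&(x[:,2]<hi)];rr=cv2.minAreaRect(e[:,:2].astype(np.float32));print(" z",lo,hi,len(e),rr,cv2.boxPoints(rr).round(3).tolist())
E
```

```text
top blank 749 [ 0.5107 -0.2397  0.2582  0.    ] rms 0.0018 ext [0.0278 0.0289 0.185  0.187 ]
 centre [ 0.6145 -0.2123]
 ramp 795 [-0.0446  0.2341  0.0419] slope deg 13.41 uphill dir 1.7591 rms 0.0015
 z 0.045 0.054 493 ((0.5816811323165894, 0.09095505625009537), (0.0825900211930275, 0.23115400969982147), 83.78700256347656) [[0.4620000123977661, 0.06199999898672104], [0.6919999718666077, 0.03700000047683716], [0.7009999752044678, 0.11900000274181366], [0.47099998593330383, 0.14499999582767487]]
 z 0.058 0.066 181 ((0.692363440990448, 0.08008764684200287), (0.017348753288388252, 0.08865305781364441), 12.39187240600586) [[0.6740000247955322, 0.12200000137090683], [0.6930000185966492, 0.03500000014901161], [0.7099999785423279, 0.039000000804662704], [0.6909999847412109, 0.125]]
scene blank 550 [ 0.0691 -0.355   0.2566  0.0007] rms 0.0028 ext [0.4827 0.4866 0.6439 0.6455]
 centre [ 0.6153 -0.2117]
 ramp 519 [-0.0497  0.2433  0.0461] slope deg 13.95 uphill dir 1.7722 rms 0.0009
 z 0.045 0.054 532 ((0.5915029048919678, 0.09667348116636276), (0.08780864626169205, 0.24938321113586426), 82.23530578613281) [[0.4620000123977661, 0.07000000029802322], [0.7089999914169312, 0.035999998450279236], [0.7210000157356262, 0.12300000339746475], [0.4740000069141388, 0.15700000524520874]]
 z 0.058 0.066 241 ((0.692232608795166, 0.0800536572933197), (0.02037377841770649, 0.09396916627883911), 10.361701011657715) [[0.6740000247955322, 0.12399999797344208], [0.6909999847412109, 0.03200000151991844], [0.7110000252723694, 0.035999998450279236], [0.6940000057220459, 0.12800000607967377]]
```

```bash
python3 - <<'E'
from h import *
p,d,K,T=load("top")
# ramp foot edge: brown/bench boundary per row, rows 172-236
H=cv2.cvtColor(p,cv2.COLOR_RGB2HSV)[...,1].astype(float)
pts=[]
for v in range(185,238,2):
    row=H[v,280:315]; u=np.where(row>60)[0].max(); 
    a,b=row[u],row[u+1]; pts.append((280+u+(a-60)/(a-b),v))
P=ray(K,T,np.array(pts),0.0)[:,:2]
vx,vy,x0,y0=cv2.fitLine(P.astype(np.float32),cv2.DIST_HUBER,0,.01,.01).ravel()
print("foot line dir",np.arctan2(vy,vx),(x0,y0),len(P)); print(P[[0,-1]])
for uv in [(290.3,168.6),(303.4,240.7)]: print(ray(K,T,uv,0))
E
```

```text
foot line dir 0.19416365 (np.float32(0.5971511), np.float32(-0.06102214)) 27
[[ 0.65625855 -0.04984002]
 [ 0.50233445 -0.08023463]]
[[ 0.70607213 -0.04203017  0.        ]]
[[ 0.49160168 -0.08217882  0.        ]]
```

>>> jog_arm(
  steps=[0.085,0,0,-0.05,-0.1,0.085,0,0,-0.1,-0.2,0.085,0.03,-0.012,-0.11,-0.35,0.085,0.075,-0.03,-0.11,-0.5,0.085,0.12,-0.047,-0.11,-0.64,0.085,0.165,-0.065,-0.11,-0.78,0.085,0.21,-0.082,-0.11,-0.92,0.085,0.255,-0.1,-0.11,-1.06,0.085,0.3,-0.118,-0.11,-1.2,0.085,0.345,-0.135,-0.11,-1.33],
)

```text
clock: 1.1
position: [0.4496, -0.3962, 0.3582]
ee_rot: [0.708, 0.706, -0.0, -0.0]
ft_force: [0.3, -0.9, -0.3]
grip_width: 0.996
```

```bash
cat >> h.py <<'E'
th=0.193; O=np.array([.5782,.0436]); ux=np.array([-np.sin(th),np.cos(th)]); uy=-np.array([np.cos(th),np.sin(th)])
def to_cr(xy): r=np.asarray(xy)-O; return np.array([r@ux,r@uy])
def to_w(c): return O+c[0]*ux+c[1]*uy
def state():
    from workcell import manip
    from scipy.spatial.transform import Rotation as R
    o=manip.get_obs(); q=o['ee_rot'];Rm=R.from_quat(q).as_matrix();yaw=np.arctan2(Rm[1,0],Rm[0,0])
    print("t",round(o['clock'],2),"pos",o['position'].round(4),"yaw",round(yaw,4),"cradle mm",(to_cr(o['position'][:2])*1000).round(1),"F",o['ft_force'].round(1),"q",o['joint_pos'].round(2))
    return o,Rm,yaw
def go(Rm,pos,cx,cy,z):
    w=np.r_[to_w((cx,cy)),z];print("tool shift to",cx,cy,z,":",(Rm.T@(w-pos)).round(4))
E
python3 - <<'E'
from h import *
o,R,y=state()
go(R,o['position'],-.325,.013,.36);go(R,o['position'],-.325,.013,.06)
print("twist",-(th+np.pi/2-y), "blank cr",to_cr([.6148,-.212]), .257-th)
E
```

```text
t 1.1 pos [ 0.4496 -0.3962  0.3582] yaw 1.5673 cradle mm [-407.   210.6] F [ 0.3 -0.9 -0.3] q [ 0.98  0.27 -0.43  1.33  0.11  1.56  0.56]
tool shift to -0.325 0.013 0.36 : [ 0.119   0.1778 -0.0018]
tool shift to -0.325 0.013 0.06 : [0.119  0.1778 0.2982]
twist -0.1965159173326394 blank cr [-0.25787436  0.01310466] 0.064
```

>>> jog_arm(
  steps=[0.085,0.025,0.037,0,-0.1,0.085,0.05,0.074,0,-0.197,0.085,0.075,0.111,0,-0.197,0.085,0.1,0.148,0.01,-0.197,0.085,0.119,0.178,0.05,-0.197,0.085,0.119,0.178,0.095,-0.197,0.085,0.119,0.178,0.14,-0.197,0.085,0.119,0.178,0.185,-0.197,0.085,0.119,0.178,0.23,-0.197,0.085,0.119,0.178,0.25,-0.197],
)

```text
clock: 2.1
position: [0.6249, -0.2796, 0.1028]
ee_rot: [0.638, 0.77, -0.001, -0.003]
ft_force: [-0.5, 0.1, -0.4]
grip_width: 0.995
```

```bash
python3 - <<'E'
from h import *
from workcell import manip
o,R,y=state()
for n in["scene","top"]:
    p,d=manip.camera(n);cv2.imwrite(f"pics/{n}1.png",p[:,:,::-1]);np.savez(f"{n}1.npz",p=p,d=d)
p,d=manip.camera("wrist");cv2.imwrite("pics/wrist1.png",p[:,:,::-1])
E
```

```text
t 2.1 pos [ 0.6249 -0.2796  0.1028] yaw 1.759 cradle mm [-326.1   16.2] F [-0.5  0.1 -0.4] q [ 0.69  0.62 -0.48  1.42  0.29  1.18  0.36]
```

View pics/scene1.png

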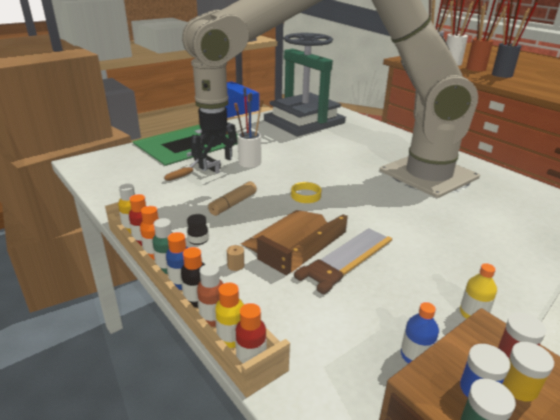

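View pics/wrist1.png

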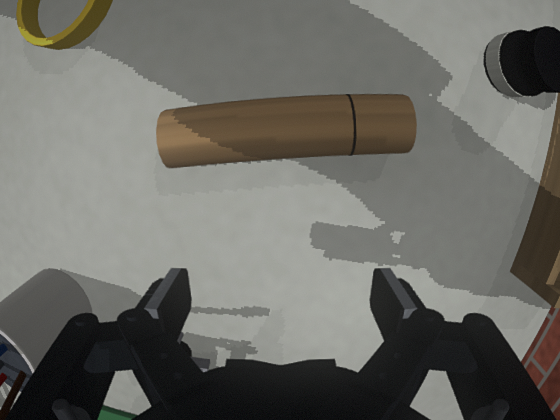

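```bash
python3 - <<'E'
from h import *
for n in["scene","top"]:
    z=np.load(n+"1.npz");c=np.load(n+"_cal.npz");W=cloud(z['d'],c['mtx'],c['world_to_cam'])
    g=(abs(W[...,0]-.625)<.09)&(abs(W[...,1]+.28)<.06)&(W[...,2]>.05)&(W[...,2]<.2)&(z['d']>0)
    P=W[g];L=np.c_[(P[:,:2]-[.6249,-.2796])@ux,(P[:,:2]-[.6249,-.2796])@uy,P[:,2]-.1028]
    if len(L)==0: continue
    s=L[np.argsort(L[:,2])][:25];print(n,len(L),(s*1000).round(0).tolist())
E
```

```text
scene 981 [[5.0, -40.0, -4.0], [5.0, 46.0, -3.0], [-3.0, 45.0, -2.0], [4.0, -47.0, -2.0], [-4.0, -46.0, -2.0], [4.0, 43.0, 1.0], [8.0, -43.0, 1.0], [-4.0, 43.0, 1.0], [12.0, -49.0, 1.0], [-11.0, 45.0, 2.0], [5.0, -47.0, 2.0], [8.0, 43.0, 2.0], [13.0, 47.0, 2.0], [4.0, 47.0, 3.0], [-5.0, 48.0, 3.0], [13.0, -43.0, 3.0], [9.0, -39.0, 3.0], [12.0, 44.0, 3.0], [9.0, 50.0, 3.0], [10.0, -48.0, 3.0], [1.0, 42.0, 3.0], [7.0, -52.0, 4.0], [-2.0, -51.0, 4.0], [4.0, 43.0, 4.0], [9.0, -43.0, 4.0]]
top 387 [[6.0, -42.0, -9.0], [10.0, -42.0, -4.0], [10.0, 48.0, -3.0], [10.0, 46.0, -0.0], [8.0, 55.0, 2.0], [4.0, -41.0, 4.0], [11.0, -48.0, 5.0], [12.0, -43.0, 5.0], [11.0, -45.0, 6.0], [7.0, -53.0, 6.0], [8.0, 53.0, 7.0], [7.0, -41.0, 7.0], [10.0, -42.0, 8.0], [11.0, 50.0, 9.0], [7.0, 56.0, 9.0], [7.0, 53.0, 10.0], [9.0, 50.0, 11.0], [11.0, 45.0, 12.0], [11.0, -43.0, 13.0], [7.0, 51.0, 14.0], [12.0, 47.0, 14.0], [3.0, 57.0, 15.0], [11.0, -46.0, 15.0], [9.0, -42.0, 15.0], [11.0, -48.0, 16.0]]
```

```bash
python3 - <<'E'
from h import *
o,R,y=state()
print("tilt z",R[:,2].round(4));go(R,o['position'],-.325,.013,.013);print("tw",-(th+np.pi/2-y))
E
```

```text
t 2.25 pos [ 0.6266 -0.28    0.107 ] yaw 1.7588 cradle mm [-326.9   14.6] F [ 0.2 -0.4  0.8] q [ 0.69  0.62 -0.48  1.41  0.29  1.19  0.36]
tilt z [-0.0027  0.0013 -1.    ]
tool shift to -0.325 0.013 0.013 : [0.0017 0.0018 0.094 ]
tw -0.00495872135706632
```

>>> jog_arm(
  steps=[0.085,0,0.001,0.03,-0.005,0.085,0.001,0.002,0.06,-0.005,0.085,0.002,0.002,0.085,-0.005,0.085,0.002,0.002,0.093,-0.005,0.085,0.005,0.002,0.094,-0.005,0.085,0.011,0.002,0.094,-0.005,0.085,0.017,0.002,0.094,-0.005,0.085,0.022,0.002,0.094,-0.005,0.085,0.027,0.002,0.094,-0.005,0.085,0.032,0.002,0.094,-0.005],
)

```text
clock: 3.25
position: [0.6235, -0.248, 0.0147]
ee_rot: [0.636, 0.772, 0.0, 0.0]
ft_force: [-0.5, -0.4, 0.5]
grip_width: 0.994
```

```bash
python3 - <<'E'
from h import *
from workcell import manip
o,R,y=state()
p,d=manip.camera("wrist");cv2.imwrite("pics/wrist2.png",p[:,:,::-1]);state()
E
```

```text
t 3.25 pos [ 0.6235 -0.248   0.0147] yaw 1.764 cradle mm [-294.8   11.5] F [-0.5 -0.4  0.5] q [ 0.64  0.69 -0.47  1.52  0.34  1.02  0.28]
t 3.3 pos [ 0.6235 -0.2469  0.0146] yaw 1.7648 cradle mm [-293.8   11.3] F [0.  0.9 0.1] q [ 0.64  0.69 -0.47  1.52  0.34  1.02  0.28]
```

View pics/wrist2.png

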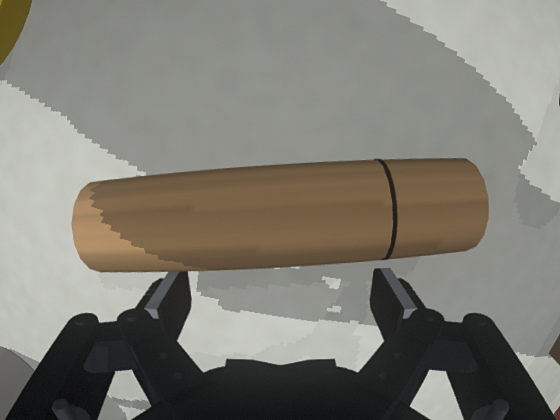

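>>> jog_arm(
  steps=[0.085,0.004,0,0,0,0.085,0.008,0,0,0,0.085,0.012,0,0,0,0.085,0.017,0,0,0,0.085,0.022,0,0,0,0.085,0.028,0,0,0,0.085,0.034,0,0,0,0.085,0.04,0,0,0,0.085,0.046,0,0,0,0.085,0.052,0,0,0],
)

```text
clock: 4.3
position: [0.6133, -0.1969, 0.0143]
ee_rot: [0.636, 0.772, -0.0, 0.0]
ft_force: [-0.1, 0.3, 0.2]
grip_width: 0.995
```

```bash
python3 - <<'E'
from h import *
from workcell import manip
o,R,y=state()
p,d=manip.camera("wrist");cv2.imwrite("pics/wrist3.png",p[:,:,::-1]);state()
E
```

```text
t 4.3 pos [ 0.6133 -0.1969  0.0143] yaw 1.7639 cradle mm [-242.8   11.6] F [-0.1  0.3  0.2] q [ 0.6   0.64 -0.48  1.6   0.34  0.99  0.2 ]
t 4.35 pos [ 0.6134 -0.1955  0.0143] yaw 1.765 cradle mm [-241.4   11.4] F [-0.2  1.  -0.2] q [ 0.6   0.64 -0.48  1.6   0.34  0.99  0.2 ]
```

View pics/wrist3.png

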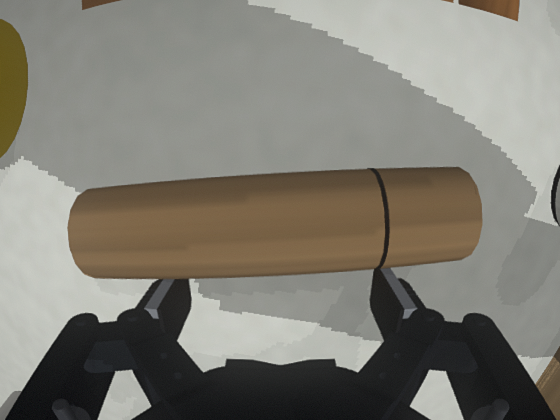

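>>> jog_arm(
  steps=[0.085,0.007,0,0,0,0.085,0.014,0,0,0,0.085,0.021,0,0,0,0.085,0.028,0,0,0,0.085,0.035,0,0,0,0.085,0.042,0,0,0,0.085,0.049,0,0,0,0.085,0.056,0,0,0,0.085,0.063,0,0,0,0.085,0.07,0,0,0],
)

```text
clock: 5.35
position: [0.5999, -0.1282, 0.0143]
ee_rot: [0.636, 0.772, -0.0, 0.0]
ft_force: [0.2, -0.6, -0.1]
grip_width: 1.002
```

```bash
python3 - <<'E'
from h import *
from workcell import manip
o,R,y=state()
p,d=manip.camera("wrist");cv2.imwrite("pics/wrist4.png",p[:,:,::-1]);
p,d=manip.camera("scene");cv2.imwrite("pics/scene4.png",cv2.resize(p[130:300,150:400,::-1],None,fx=3,fy=3));state()
E
```

```text
t 5.35 pos [ 0.5999 -0.1282  0.0143] yaw 1.7638 cradle mm [-172.8   11.7] F [ 0.2 -0.6 -0.1] q [ 0.53  0.59 -0.5   1.69  0.34  0.95  0.09]
t 5.45 pos [ 0.5999 -0.1272  0.0144] yaw 1.7653 cradle mm [-171.8   11.4] F [ 0.5  0.6 -0.8] q [ 0.53  0.59 -0.5   1.69  0.34  0.95  0.09]
```

View pics/wrist4.png

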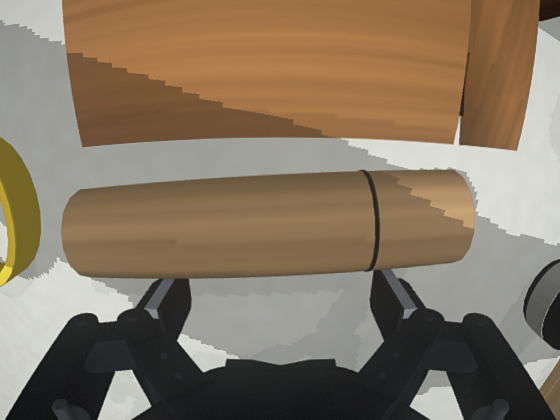

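View pics/scene4.png

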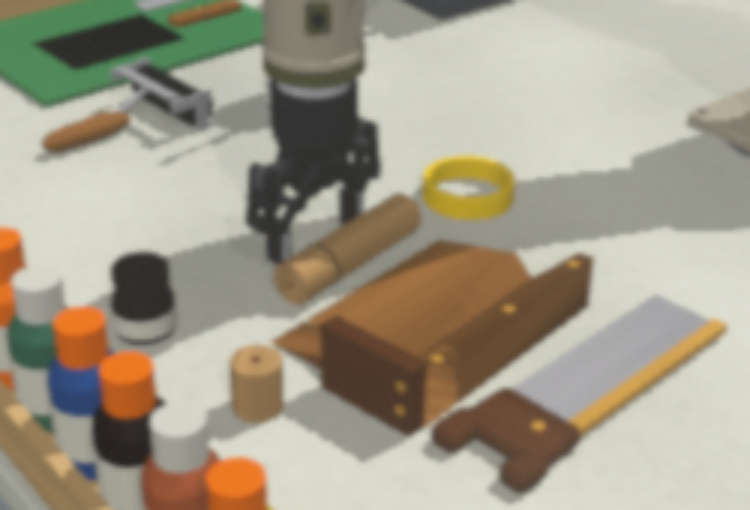

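>>> jog_arm(
  steps=[0.085,0.006,0,0,0,0.085,0.012,0,0,0,0.085,0.018,0,0,0,0.085,0.025,0,0,0,0.085,0.032,0,0,0,0.085,0.039,0,0,0,0.085,0.046,0,0,0,0.085,0.053,0,-0.0005,0,0.085,0.06,0,-0.002,0,0.085,0.067,0,-0.004,0],
)

```text
clock: 6.45
position: [0.587, -0.0625, 0.0185]
ee_rot: [0.636, 0.772, -0.0, 0.0]
ft_force: [1.1, -1.6, 0.8]
grip_width: 0.994
```

```bash
python3 - <<'E'
from h import *
from workcell import manip
o,R,y=state()
p,d=manip.camera("wrist");cv2.imwrite("pics/wrist5.png",p[:,:,::-1]);state()
E
```

```text
t 6.45 pos [ 0.587  -0.0625  0.0185] yaw 1.7637 cradle mm [-105.8   11.7] F [ 1.1 -1.6  0.8] q [ 0.45  0.55 -0.53  1.75  0.33  0.94 -0.02]
t 6.5 pos [ 0.5871 -0.0608  0.0188] yaw 1.7652 cradle mm [-104.1   11.3] F [ 0.9  1.6 -0.3] q [ 0.45  0.55 -0.53  1.75  0.33  0.94 -0.02]
```

View pics/wrist5.png

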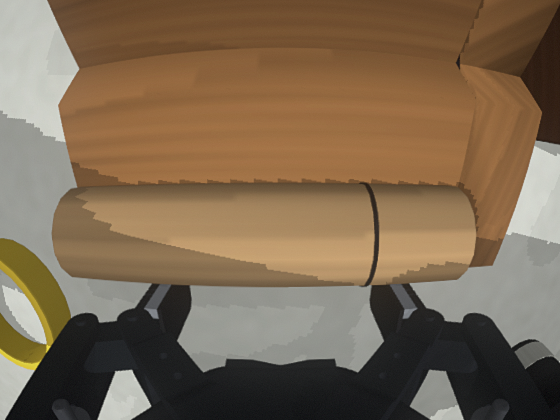

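>>> jog_arm(
  steps=[0.085,0.006,0,-0.0015,0,0.085,0.012,0,-0.003,0,0.085,0.019,0,-0.005,0,0.085,0.026,0,-0.0065,0,0.085,0.033,0,-0.008,0,0.085,0.04,0,-0.01,0,0.085,0.046,0,-0.0115,0,0.085,0.052,0,-0.013,0,0.085,0.058,0,-0.0145,0,0.085,0.06,0,-0.015,0],
)

```text
clock: 7.5
position: [0.5754, -0.0026, 0.0334]
ee_rot: [0.635, 0.772, 0.0, -0.0]
ft_force: [0.7, -0.1, 0.1]
grip_width: 0.997
```

```bash
python3 - <<'E'
from h import *
from workcell import manip
o,R,y=state()
p,d=manip.camera("wrist");cv2.imwrite("pics/wrist6.png",p[:,:,::-1]);state()
E
```

```text
t 7.5 pos [ 0.5754 -0.0026  0.0334] yaw 1.7651 cradle mm [-44.8  11.6] F [ 0.7 -0.1  0.1] q [ 0.38  0.5  -0.56  1.78  0.32  0.95 -0.11]
t 7.55 pos [ 0.5754 -0.0027  0.0334] yaw 1.765 cradle mm [-44.9  11.6] F [-0.4  0.3 -0.6] q [ 0.38  0.5  -0.56  1.78  0.32  0.95 -0.11]
```

View pics/wrist6.png

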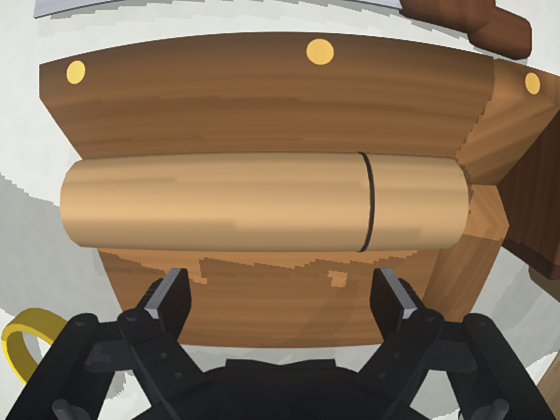

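>>> jog_arm(
  steps=[0.085,-0.004,0,-0.03,0,0.085,-0.004,0,-0.07,0,0.085,0,-0.02,-0.1,0,0.04,0.02,-0.06,-0.1,0,0,0.04,-0.1,-0.1,0,0,0.045,-0.123,-0.09,0,0,0.045,-0.123,-0.08,0,0,0.045,-0.123,-0.07,0,0,0.045,-0.123,-0.06,0,0,0.045,-0.123,-0.06,0],
)

```text
clock: 8.55
position: [0.4461, 0.0166, 0.0918]
ee_rot: [0.636, 0.772, -0.0, -0.001]
ft_force: [-1.2, -0.3, 0.8]
grip_width: -0.001
```

```bash
python3 - <<'E'
from h import *
from workcell import manip
o,R,y=state()
for n in["wrist","top","scene"]:
    p,d=manip.camera(n);cv2.imwrite(f"pics/{n}7.png",p[:,:,::-1]);np.savez(f"{n}7.npz",p=p,d=d)
o,R,y=state()
go(R,o['position'],0,.135,.043); print(o['grip_width'])
for n in["top","scene"]:
    z=np.load(n+"7.npz");c=np.load(n+"_cal.npz");W=cloud(z['d'],c['mtx'],c['world_to_cam'])
    L=np.stack([(W[...,:2]-O)@ux,(W[...,:2]-O)@uy,W[...,2]],-1)
    g=(z['d']>0)&(abs(L[...,0])<.008)&(L[...,2]>.045)&(L[...,2]<.056)&(L[...,1]>-.1)&(L[...,1]<.12)
    P=L[g];print(n,len(P),np.percentile(P[:,1],[0,2,50,98,100]).round(4),np.median(P[:,2]))
E
```

```text
t 8.55 pos [0.4461 0.0166 0.0918] yaw 1.7637 cradle mm [ -1.2 134.8] F [-1.2 -0.3  0.8] q [ 0.49  0.16 -0.66  2.06  0.12  0.96 -0.04]
t 8.7 pos [0.4468 0.0167 0.0933] yaw 1.7639 cradle mm [ -1.2 134.1] F [ 0.4  0.4 -0.2] q [ 0.49  0.16 -0.67  2.06  0.12  0.96 -0.04]
tool shift to 0 0.135 0.043 : [ 0.0011 -0.0009  0.0503]
-0.0036637357453345146
top 211 [-0.0581 -0.0567 -0.0044  0.0462  0.0487] 0.051537962935842924
scene 253 [-0.059  -0.0578  0.011   0.0973  0.102 ] 0.05247984281094204
```

View pics/wrist7.png

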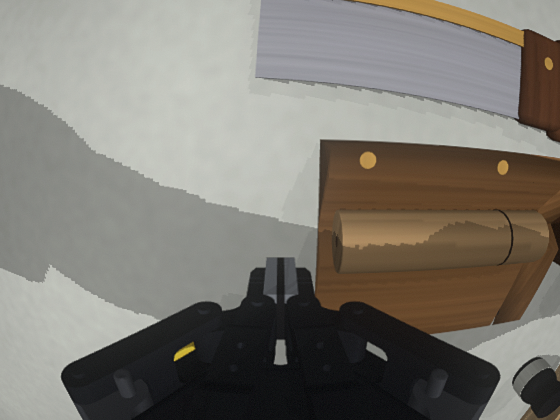

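View pics/scene7.png

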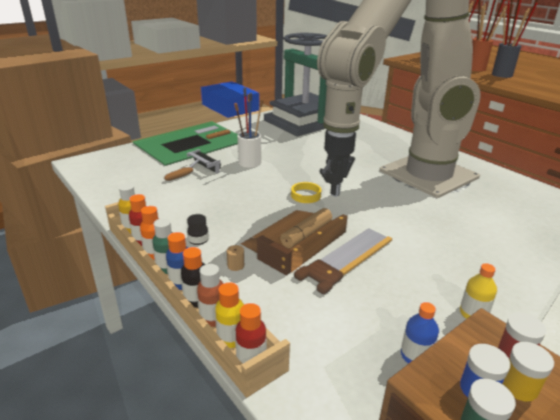

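>>> jog_arm(
  steps=[0,0.001,0,0.02,0,0,0.001,0,0.04,0,0,0.001,0,0.048,0,0,0.001,0,0.048,0,0,0.001,0.004,0.048,0,0,0.001,0.008,0.048,0,0,0.001,0.011,0.048,0,0,0.001,0.013,0.048,0,0,0.001,0.015,0.048,0,0,0.001,0.017,0.048,0],
)

```text
clock: 9.7
position: [0.463, 0.0207, 0.0454]
ee_rot: [0.636, 0.772, -0.0, 0.0]
ft_force: [-0.6, 0.2, -0.4]
grip_width: 0.0
```

```bash
python3 - <<'E'
from h import *
from workcell import manip
o,R,y=state()
p,d=manip.camera("wrist");cv2.imwrite("pics/wrist8.png",p[:,:,::-1]);
p,d=manip.camera("scene");cv2.imwrite("pics/scene8.png",cv2.resize(p[130:290,220:400,::-1],None,fx=3.5,fy=3.5));state()
E
```

```text
t 9.7 pos [0.463  0.0207 0.0454] yaw 1.7638 cradle mm [ -0.3 117.5] F [-0.6  0.2 -0.4] q [ 0.45  0.28 -0.64  2.05  0.22  0.87 -0.12]
t 9.8 pos [0.463  0.0208 0.0453] yaw 1.7639 cradle mm [ -0.3 117.4] F [-0.3 -0.4 -0.4] q [ 0.45  0.28 -0.64  2.05  0.22  0.87 -0.12]
```

View pics/wrist8.png

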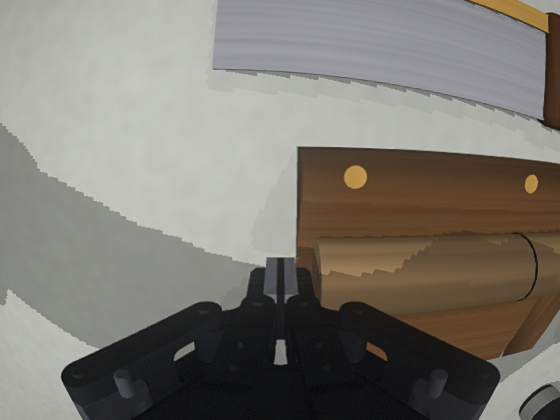

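View pics/scene8.png

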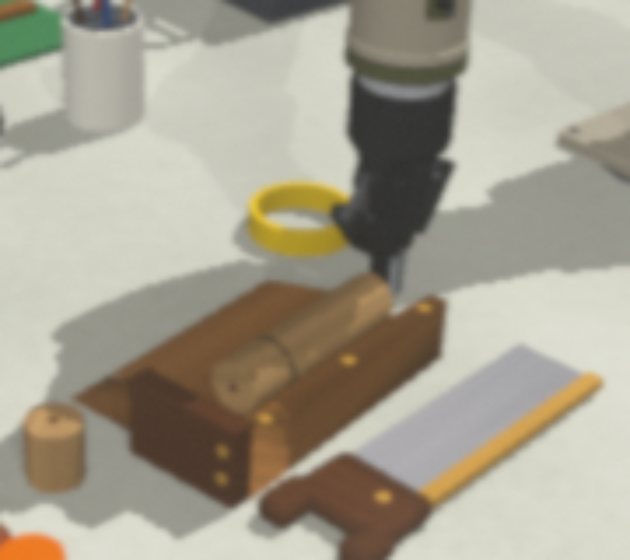

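>>> jog_arm(
  steps=[0,0,0.004,0,0,0,0,0.009,0,0,0,0,0.014,0,0,0,0,0.019,0,0,0,0,0.024,0,0,0,0,0.029,0,0,0,0,0.034,0,0,0,0,0.038,0,0,0,0,0.041,0,0,0,0,0.043,0,0],
)

```text
clock: 10.8
position: [0.5052, 0.0291, 0.0453]
ee_rot: [0.636, 0.772, -0.0, -0.0]
ft_force: [-1.7, -0.4, -0.6]
grip_width: 0.001
```

```bash
cat > look.py <<'E'
from h import *
from workcell import manip
import sys
k=sys.argv[1]
o,R,y=state()
for n in["top","scene"]:
    p,d=manip.camera(n);np.savez(f"{n}{k}.npz",p=p,d=d);cv2.imwrite(f"pics/{n}{k}.png",cv2.resize(p[130:290,220:400,::-1],None,fx=3.5,fy=3.5,interpolation=cv2.INTER_CUBIC))
    c=np.load(n+"_cal.npz");W=cloud(d,c['mtx'],c['world_to_cam'])
    L=np.stack([(W[...,:2]-O)@ux,(W[...,:2]-O)@uy,W[...,2]],-1)
    g=(d>0)&(abs(L[...,0])<.008)&(L[...,2]>.047)&(L[...,2]<.056)&(L[...,1]>-.13)&(L[...,1]<.12)
    P=L[g];print(n,len(P),np.percentile(P[:,1],[0,2,50,98,100]).round(4),np.median(P[:,2]).round(4))
state()
E
python3 look.py 9
```

```text
t 10.8 pos [0.5052 0.0291 0.0453] yaw 1.7638 cradle mm [-0.3 74.4] F [-1.7 -0.4 -0.6] q [ 0.4   0.36 -0.62  1.95  0.26  0.91 -0.16]
top 133 [-0.1112 -0.1107 -0.0675 -0.0323 -0.0301] 0.0512
scene 284 [-0.1299 -0.1279 -0.025   0.0678  0.0897] 0.0527
t 10.9 pos [0.5053 0.0291 0.0454] yaw 1.7639 cradle mm [-0.2 74.3] F [ 0.3 -0.5  0.1] q [ 0.4   0.36 -0.62  1.95  0.26  0.91 -0.16]
```

View pics/scene9.png

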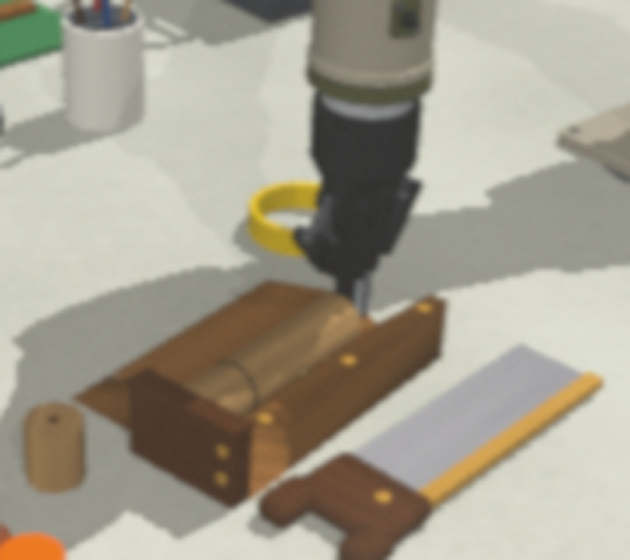

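>>> jog_arm(
  steps=[0,0,0.001,0,0,0,0,0.002,0,0,0,0,0.003,0,0,0,0,0.004,0,0,0,0,0.005,0,0,0,0,0.006,0,0,0,0,0.0065,0,0,0,0,0.007,0,0,0,0,0.0075,0,0,0,0,0.008,0,0],
)

```text
clock: 11.9
position: [0.5129, 0.0305, 0.0453]
ee_rot: [0.636, 0.772, -0.0, 0.0]
ft_force: [-1.7, 0.0, 1.5]
grip_width: -0.003
```

```bash
python3 look.py 10
```

```text
t 11.9 pos [0.5129 0.0305 0.0453] yaw 1.7638 cradle mm [-0.3 66.6] F [-1.7  0.   1.5] q [ 0.39  0.38 -0.62  1.93  0.27  0.92 -0.17]
top 124 [-0.1119 -0.1107 -0.0749 -0.0434 -0.0413] 0.0516
scene 261 [-0.1293 -0.1277 -0.0278  0.0561  0.0622] 0.0526
t 12.0 pos [0.5129 0.0305 0.0453] yaw 1.7638 cradle mm [-0.3 66.6] F [-1.3 -0.9  1.1] q [ 0.39  0.38 -0.62  1.93  0.27  0.92 -0.17]
```

View pics/top10.png

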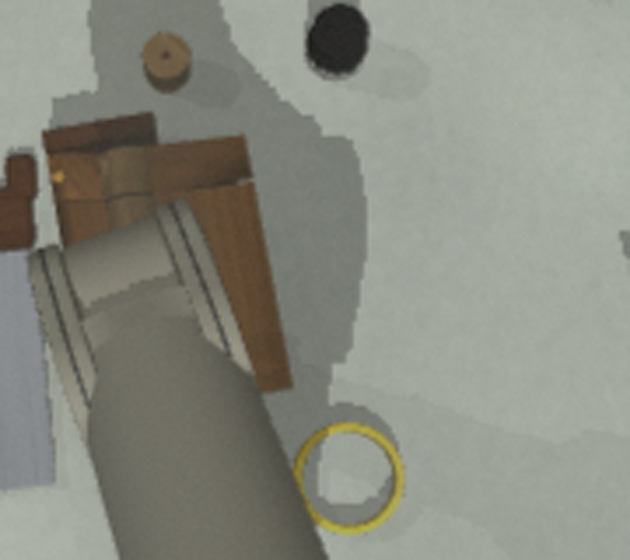

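View pics/scene10.png

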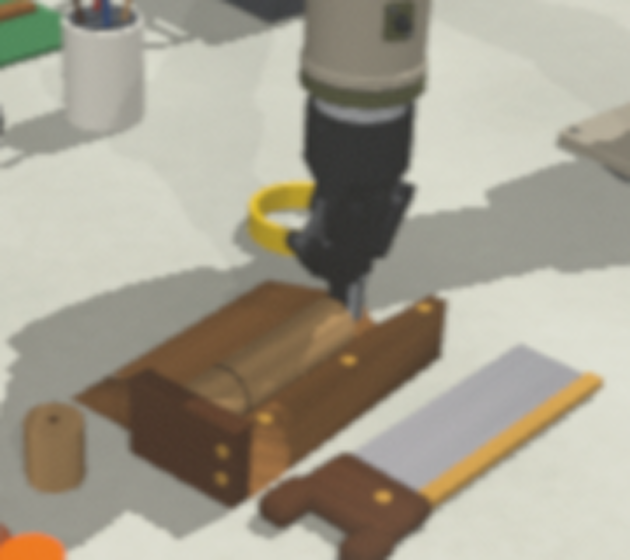

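>>> jog_arm(
  steps=[0,0,0.0005,0,0,0,0,0.001,0,0,0,0,0.0013,0,0,0,0,0.0016,0,0,0,0,0.0019,0,0,0,0,0.0022,0,0,0,0,0.0024,0,0,0,0,0.0026,0,0,0,0,0.0028,0,0,0,0,0.003,0,0],
)

```text
clock: 13.0
position: [0.5158, 0.0311, 0.0453]
ee_rot: [0.636, 0.772, 0.0, 0.0]
ft_force: [-1.7, -0.6, 1.0]
grip_width: -0.001
```

```bash
python3 -c "
from h import *
state()"
```

```text
t 13.0 pos [0.5158 0.0311 0.0453] yaw 1.7637 cradle mm [-0.3 63.6] F [-1.7 -0.6  1. ] q [ 0.39  0.38 -0.61  1.92  0.28  0.92 -0.17]
```

Still only sliding friction; I continue gently.

>>> jog_arm(
  steps=[0,0,0.0003,0,0,0,0,0.0006,0,0,0,0,0.0009,0,0,0,0,0.0012,0,0,0,0,0.0015,0,0,0,0,0.0018,0,0,0,0,0.0021,0,0,0,0,0.0024,0,0,0,0,0.0027,0,0,0,0,0.003,0,0],
)

```text
clock: 14.0
position: [0.5172, 0.0313, 0.0449]
ee_rot: [0.636, 0.772, -0.001, -0.001]
ft_force: [-11.0, -1.2, 6.5]
grip_width: 0.001
```

```bash
python3 look.py 11; python3 - <<'E'
from h import *
from workcell import manip
p,d=manip.camera("wrist");cv2.imwrite("pics/wrist11.png",p[:,:,::-1])
E
```

```text
t 14.0 pos [0.5172 0.0313 0.0449] yaw 1.7638 cradle mm [-0.3 62.2] F [-11.   -1.2   6.5] q [ 0.38  0.39 -0.61  1.92  0.28  0.92 -0.17]
top 120 [-0.1115 -0.1108 -0.0815 -0.0518 -0.0503] 0.0513
scene 264 [-0.1289 -0.1277 -0.0301  0.0536  0.0699] 0.0527
t 14.1 pos [0.5172 0.0313 0.0449] yaw 1.7637 cradle mm [-0.4 62.2] F [-10.1  -2.1   5.8] q [ 0.38  0.39 -0.61  1.92  0.28  0.92 -0.17]
```

View pics/wrist11.png

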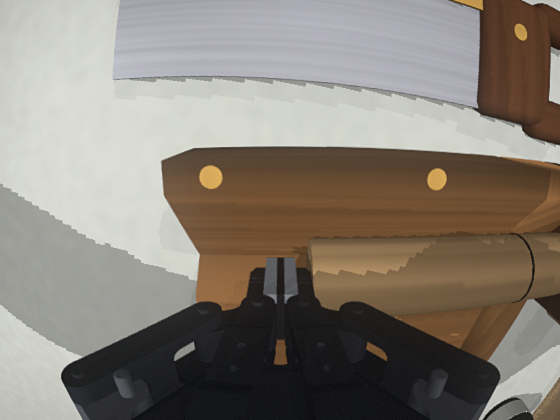

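View pics/scene11.png

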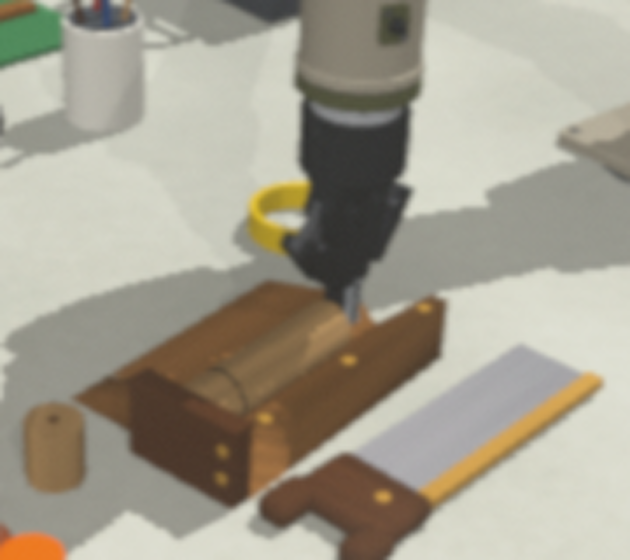

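>>> jog_arm(
  steps=[0,0,-0.002,0,0,0,0,-0.005,0,0,0,0,-0.012,0,0,0,0,-0.025,0,0,0,0,-0.04,0,0,0,0,-0.06,-0.01,0,0,0,-0.075,-0.05,0,0,0,-0.08,-0.095,0,0,-0.03,-0.08,-0.14,0,0,-0.07,-0.08,-0.17,0],
)

```text
clock: 15.15
position: [0.4534, -0.0485, 0.2161]
ee_rot: [0.634, 0.773, 0.001, 0.002]
ft_force: [1.8, -1.0, 0.7]
grip_width: -0.0
```

```bash
python3 look.py 12; python3 - <<'E'
from h import *
from workcell import manip
p,d=manip.camera("wrist");cv2.imwrite("pics/wrist12.png",p[:,:,::-1])
E
```

```text
t 15.15 pos [ 0.4534 -0.0485  0.2161] yaw 1.7679 cradle mm [-66.4 140.2] F [ 1.8 -1.   0.7] q [ 0.62  0.01 -0.61  1.91  0.01  1.22  0.21]
top 309 [-0.1116 -0.1085 -0.0298  0.0462  0.0492] 0.0517
scene 259 [-0.1294 -0.1278 -0.0365  0.046   0.0499] 0.0524
t 15.25 pos [ 0.4552 -0.0544  0.217 ] yaw 1.7574 cradle mm [-72.6 139.5] F [-0.8  0.3 -1.6] q [ 0.63  0.01 -0.61  1.9   0.01  1.22  0.2 ]
```

View pics/top12.png

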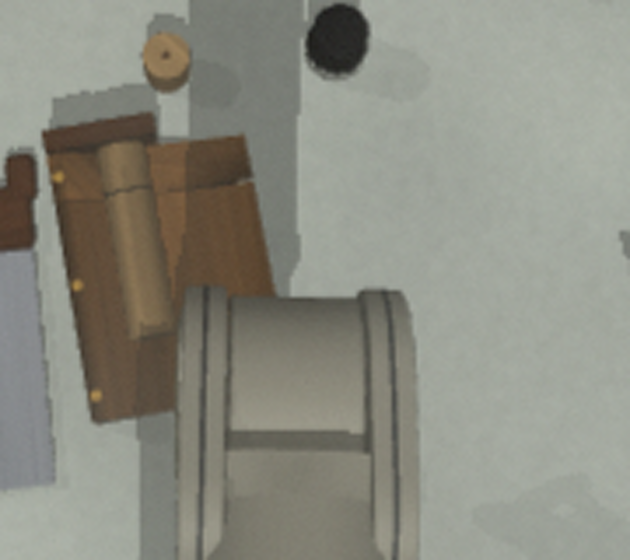

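View pics/scene12.png

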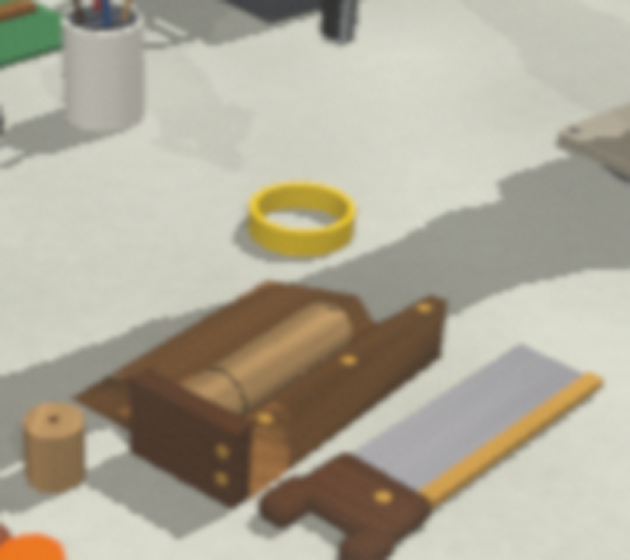

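View pics/wrist12.png

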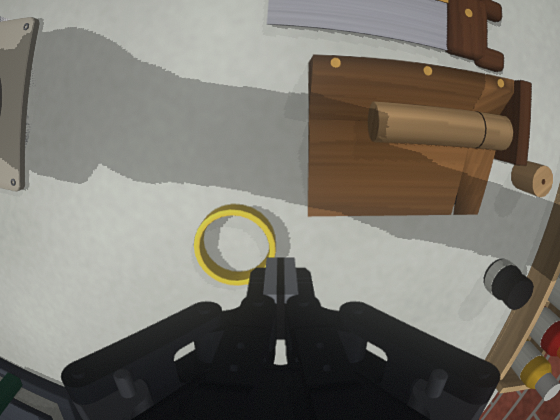

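>>> jog_arm(
  steps=[0,0,0,0,0,0,0,0,0,0,0,0,0,0,0,0,0,0,0,0,0,0,0,0,0,0,0,0,0,0,0,0,0,0,0,0,0,0,0,0,0,0,0,0,0,0,0,0,0,0],
)

```text
clock: 16.3
position: [0.4531, -0.0494, 0.2129]
ee_rot: [0.636, 0.772, -0.0, 0.0]
ft_force: [0.1, -0.0, -0.3]
grip_width: 0.002
```

```bash
python3 look.py 13; python3 -c "
from workcell import manip
print(manip.hand_in())"
```

```text
t 16.3 pos [ 0.4531 -0.0494  0.2129] yaw 1.7638 cradle mm [-67.3 140.6] F [ 0.1 -0.  -0.3] q [ 0.62  0.02 -0.61  1.91  0.01  1.22  0.2 ]
top 311 [-0.1117 -0.1086 -0.0297  0.0463  0.0491] 0.0516
scene 256 [-0.1291 -0.1277 -0.0379  0.0454  0.0496] 0.0527
t 16.4 pos [ 0.4531 -0.0494  0.2129] yaw 1.7638 cradle mm [-67.3 140.6] F [-0.6 -0.2 -0.1] q [ 0.62  0.02 -0.61  1.91  0.01  1.22  0.2 ]
the job is handed in; nothing more can be done
None
```

The blank is lying in the V-groove, home against the end stop, with the hand clear, and I handed the job in at 16.4 s. I rolled it along the bench, up the ramp and over the lip with the two open fingertips. I then pushed it about 50 mm endwise along the groove with the closed fingers until it met the stop, and backed off and lifted away.

**Last checks**
- **Home:** The push force rose from about 2 N while sliding to about 11 N at the stop. The blank's outer end then measured at y ≈ +49 mm in the cradle's axes, where home is +50 mm.
- **Seated height:** The blank's top measured 52 mm above the bench, as it should when seated.
- **Ring:** In the top view the pencil ring lines up with the saw slot.
- **Stillness:** The readings were the same about a second later, with the hand clear of the blank and no force on it.
- **Other things on the bench:** I saw nothing else moved in the final pictures, which do not show the whole bench.

**Disagreements**
- **Finger position at the stop:** The stop contact came with the tool at y ≈ 62 mm where I expected about 64.5 mm. That is slightly more than the 2 mm calibration error, but my finger-thickness figure was only an estimate.
- **Drift while rolling:** The blank drifted about 6 mm towards the open end. It landed about 49 mm short of the stop, still within the range given.

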